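# Clear the block trimmer and reset its thickness collar

### The job

Get the wax-block trimmer ready for the next block: first sweep all three wax offcuts off its dark deck into the blue catch tray with the scraper block (do not touch the wax with the fingers) and stand or lay the scraper back on the bench, clear of the machine. Then pull the thickness collar up to unlock it, turn it clockwise until its red mark clicks in at 6, and push it fully down again so that it locks. Leave the other things on the bench where they are.

Things in the scene. Friction and masses are not known exactly. Their poses are not given: they have to be found in the camera images.
- trimmer: Wax-block trimmer, fixed, white housing. Origin on the bench under its middle; z up, x along the deck away from the catch tray, y towards the dial (yaw varies). Beside the deck (y 70 to 190 mm, x -45 to 85 mm) is the dial housing, top 62 mm high, with collar and printed numbers; a small handwheel sticks out 36 mm beyond its +y side
- tray_floor (a point): centre of the blue catch tray's floor, 6 mm above the bench, at trimmer (-112, 0) mm, axes as the trimmer's. Tray inside: trimmer x -164 to -60, y -62 to +62 mm, rim 46 mm above the bench; its +x end is the step down from the deck
- deck_centre (a point): on the dark steel deck's top at trimmer (0, 0, 50) mm, axes as the trimmer's. The deck runs from x = -60 mm (open edge, step down into the tray) to +88 mm, between aluminium side lips (inner faces y = +-60 mm, tops 14 mm above the deck); a blue blade bar, top 18.5 mm above the deck, closes the far end from x = 93 mm
- dial_centre (a point): centre of the white dial plate, on the collar's axis and the plate's top, at trimmer (20, 130, 62) mm, axes as the trimmer's. Numbers 0 to 8 are printed round it 24 degrees apart, growing clockwise seen from above, tops inward; 0 lies towards the trimmer's +y
- collar (a joint): angle of the collar (rad), growing clockwise seen from above; at number n it reads n x 0.4189 (6 is 2.513). Starts near 0, 1 or 2; stops just beyond 0 and 8. Spring detent at each number, about 0.14 N m to turn over; let go near a number it snaps in. When the collar is down a key locks it (about 2 degrees of play)
- collar_lift (a joint): height of the collar (m): 0 fully down and locked, 0.012 fully up (stop). Turns freely only above 0.007. Stays where it is left; about 5 N to pull up, 2 to 6 N to push down. Will not go below about 0.006 unless the collar stands at a number
- collar_grip (a point): the place to grip: on the collar's axis, 34 mm above the dial plate when down; rises with the collar. Collar: upright dark steel cylinder, 54 mm diameter, from 2 to 52 mm above the dial plate when down, ribbed side, red mark down one side and on the top. The point's y axis points to the red mark
- scraper: loose scraper block standing on the bench: orange foot 104 mm long (its y) x 26 mm thick (its x) x 26 mm high, black grip on top 60 x 22 mm, reaching 70 mm high; origin at the centre of its underside, z up; about 110 to 220 g; same both ways round
- wax1: loose pale-yellow wax offcut on the deck, 26 x 22 x 18 mm high, 11 g; origin at the centre of its underside
- wax2: loose pale-yellow wax offcut on the deck, 26 x 22 x 18 mm high, 11 g; origin at the centre of its underside
- wax3: loose pale-yellow wax offcut on the deck, 26 x 22 x 18 mm high, 11 g; origin at the centre of its underside
- reagent_bottle: bystander: amber bottle with blue cap, 64 mm diameter, 160 mm tall, origin under its centre
- stain_jar: bystander: glass jar with red cap, 68 mm diameter, 85 mm tall, origin under its centre
- beaker: bystander: glass beaker, 72 mm diameter, 90 mm tall, origin under its centre
- forceps_spatula: bystander: steel lab spatula, 170 mm long, lying along its x
- tube_rack: bystander: blue rack with capped tubes, 70 x 205 x 96 mm, origin under its centre

How it is judged (in metres and radians):
On the way, in this order (a step that is already met when the one before it is completed fails the run):
1. all three wax offcuts lie in the catch tray (x of each of wax1, wax2, wax3 in the frame of tray_floor above -0.055 m and y of wax1 in the frame of tray_floor between -0.065 and 0.065 m and ((x of wax1 in the frame of tray_floor below 0.048 m and z of wax1 in the frame of tray_floor below 0.055 m) or (x of wax1 in the frame of tray_floor below 0.055 m and z of wax1 in the frame of tray_floor below 0.041 m)) and y of wax2 in the frame of tray_floor between -0.065 and 0.065 m and ((x of wax2 in the frame of tray_floor below 0.048 m and z of wax2 in the frame of tray_floor below 0.055 m) or (x of wax2 in the frame of tray_floor below 0.055 m and z of wax2 in the frame of tray_floor below 0.041 m)) and y of wax3 in the frame of tray_floor between -0.065 and 0.065 m and ((x of wax3 in the frame of tray_floor below 0.048 m and z of wax3 in the frame of tray_floor below 0.055 m) or (x of wax3 in the frame of tray_floor below 0.055 m and z of wax3 in the frame of tray_floor below 0.041 m))), for 0.2 s.
2. the collar is pulled up out of its lock (value of joint collar_lift above 0.0072 m), for 0.1 s.
3. the collar, still up, is turned to 6 (value of joint collar_lift above 0.0065 m and value of joint collar between 2.41327 and 2.61327 rad), for 0.2 s.
At the end, for the whole second after the job is handed in: All three wax offcuts rest inside the catch tray; the collar stands at 6 (within 0.1 rad) and is pushed down to within 2.5 mm of fully home; the scraper rests on the bench, its underside's centre less than 20 mm up, not touching the trimmer (all of step 1 and value of joint collar between 2.41327 and 2.61327 rad and value of joint collar_lift below 0.0025 m and height (world z) of scraper below 0.02 m and linear speed of each of scraper, wax1, wax2, wax3 below 0.02 m/s and contact force between scraper and trimmer below 0.05 N).
It fails at once if a finger touches the wax (contact force between the fingers and wax1 above 0.3 N).
It fails at once if a finger touches the wax (contact force between the fingers and wax2 above 0.3 N).
It fails at once if a finger touches the wax (contact force between the fingers and wax3 above 0.3 N).
It fails at once if a bystander is moved by more than 30 mm (distance of any of reagent_bottle, stain_jar, beaker, forceps_spatula, tube_rack from where it was at the start of the episode above 0.03 m).
It also fails if it takes over 72 s, if anything falls off the work surface, if the arm or the gripper's body presses on something with over 40 N, if the wrist force passes 120 N, or if a joint passes its speed limit or range.

### The arm

A 6-joint arm with a two-finger parallel gripper is mounted at the origin on the work surface. World frame = base frame: x ahead of the robot, y to its left, z up, the work surface at z = 0. Lengths are in mm, angles in rad, forces in N, time in s.
With the tool pointing down it reaches from about 400 to 825 mm from the base axis. Payload 7 kg.
Tool frame: the origin (TCP) lies between the finger pads; the fingertips stand 8 mm ahead of it and the grasp point (between the pads) lies 11 mm behind it; z points along the fingers, y is the line along which they close (so a half turn about z gives the same grasp; the last joint's range is limited). The gripper opens to 88 mm and grips with 3 to 60 N. Pads are 19 mm wide; open, the fingers measure 130 mm over their backs; the gripper's body (78 mm by 193 mm) begins 47 mm behind the grasp point.
Start: joints at [-0.922, 0.359, 0.012, 0, -1.224, -0.288], TCP at [238.263, -631.527, 234.561] pointing down, gripper open.
Joint ranges: [-3.07, 3.07], [-1.43, 2.12], [-1.02, 1.25], [-3.03, 1.67], [-3.05, -0], [-3.03, 3.03]. Speed limits (rad/s): [2.39, 2.39, 3.01, 3.14, 3.14, 3.14].

### API

Orientations are given as a unit quaternion [w, x, y, z].
In Python, from bench import telemetry, optics, job gives the robot as it stands.
- The arm moves only by the shell command python3 -m inch 'ROWS'. ROWS is JSON, a list of rows, each a list of 3 entries, a list of its own where there are three numbers: the shift along the tool's x, y, z in units of 25 mm (1.0 is 25 mm), then the turn, a rotation vector about the tool's x, y, z in units of 5 degrees (1.0 is 5 degrees), then the opening, from 0 (shut) to 1 (fully open). A call has exactly 10 rows; each row is the pose to reach, as a shift and turn from the pose commanded when the call began, along the tool's axes at that moment; what a row does not reach only later rows make up. A row lasts 1/12 s, in which the tool goes at most 41.7 mm and 7.16 degrees, less where a joint would pass 70% of its speed; a pose out of reach is approached as far as the arm can. A call with a gripper value outside its range is refused whole. The fingers move at their own pace and stop on an object; the grip force is fixed at half the most. Time passes only in rows, so rows that repeat a pose let the fingers close, or fill a call up. It gives the time, the measured TCP pose, the force, the opening and the grip force at its end, in the units of the state.
- telemetry.state(): the state, without advancing time (a new reading comes with each control period).
- optics.snapshot(name): name is "side" or "top" or "wrist"; returns the picture (400x640x3 uint8, red, green, blue); there is no depth.
- optics.camera_model(name): a dict with "vertical_fov" (degrees; the focal length in pixels is half the picture's height over the tangent of half this angle, whatever the lens; pixels are square), "cx", "cy" (the principal point, pixels), "extrinsics" (4x4, takes a point from world to camera coordinates). Camera axes: x right, y down, z forward; pixel columns grow to the right and rows downward; lengths in mm; the calibration is good to about 2 mm. The wrist camera is an equidistant fisheye: a pixel r from the principal point sees the ray r / f radians off the axis. A picture is of the moment at which its call begins: read the wrist's pose just before it. camera_model takes no time and is no camera call; for the wrist camera it gives the pose at the moment of the call.
- job.job_done(): hands the job in; it is judged then, once.
The state is a dict: "clock": time; "q": joint angles; "joint_velocities": joint speeds; "tau": joint torques, N m; "tool_pos": TCP position; "eef_rot": TCP orientation; "force": force on the tool from outside, world axes, zero at the start; "wrist_torque": the same for the moment, N m; "opening": finger opening in mm; "gripper_force": force on a finger pad.
Only numpy, scipy, OpenCV 4.12 (cv2) and the standard library are available. Lean on these libraries where they do the work, as an engineer would, in place of code of your own. Each camera call takes 0.05 s, during which the arm holds its last target. There are 200 camera calls.

## Working session

There is one attempt and no reset: what is moved stays moved. The work goes in short steps, Python scripts to look and compute and a shell command to move; the robot and the scene stay as the last step left them, time stands still between calls to the robot, and variables do not carry over. Pictures are saved under pics/ and viewed, at most 10 in all, crops included, and the job is handed in when it is done.

```bash
mkdir -p pics; ls; python3 - <<'E'
from bench import telemetry, optics
import cv2,numpy as np
np.set_printoptions(precision=3,suppress=True)
print(telemetry.state())
for n in ["top","side","wrist"]:
    m=optics.camera_model(n); print(n,m)
    cv2.imwrite(f"pics/{n}0.png",optics.snapshot(n)[:,:,::-1])
E
```

```text
pics
{'clock': 0.0, 'q': array([-0.922,  0.359,  0.011, -0.   , -1.224, -0.288]), 'joint_velocities': array([ 0.002, -0.   ,  0.   ,  0.   , -0.001,  0.001]), 'tau': array([  0.001, -58.272,  29.306,   6.997,   0.007,  -0.   ]), 'tool_pos': array([ 238.098, -631.1  ,  233.632]), 'eef_rot': array([-0.   , -0.179,  0.984,  0.001]), 'force': array([-0.093,  1.023,  0.808]), 'wrist_torque': array([-0.018,  0.012, -0.012]), 'gripper_force': 0.0, 'opening': 87.43469138983568}
top {'vertical_fov': 56.441898265671384, 'cx': 320.3407790052042, 'cy': 197.6557775043295, 'extrinsics': array([[   0.015,   -1.   ,    0.02 ,  -51.071],
       [  -0.987,   -0.018,   -0.157,  585.312],
       [   0.157,   -0.018,   -0.987, 1051.869],
       [   0.   ,    0.   ,    0.   ,    1.   ]])}
side {'vertical_fov': 55.61673775307898, 'cx': 313.8573706038095, 'cy': 202.02769680797135, 'extrinsics': array([[  -0.789,   -0.614,   -0.014,  416.652],
       [  -0.42 ,    0.556,   -0.717,  312.713],
       [   0.448,   -0.56 ,   -0.697, 1063.066],
       [   0.   ,    0.   ,    0.   ,    1.   ]])}
wrist {'vertical_fov': 65.70646984690485, 'cx': 317.9378503340425, 'cy': 195.59825690915486, 'extrinsics': array([[ -0.352,   0.936,   0.   , 674.936],
       [  0.893,   0.336,   0.301, -38.874],
       [  0.281,   0.106,  -0.954, 390.175],
       [  0.   ,   0.   ,   0.   ,   1.   ]])}
```

View pics/top0.png

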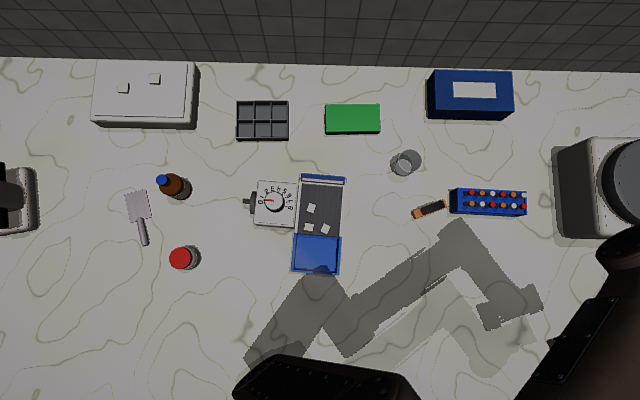

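View pics/side0.png

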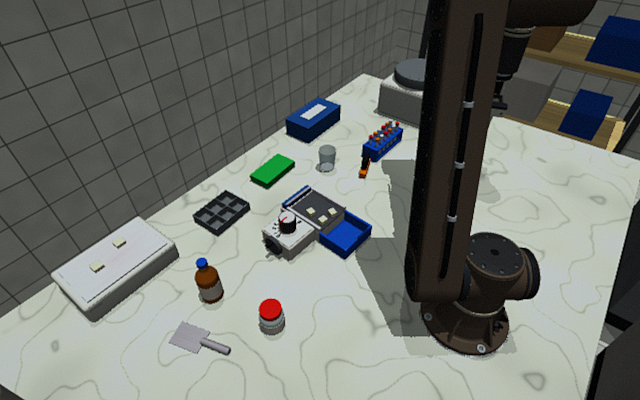

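The top view shows the collar near (274,203) with the red mark pointing left (around 0 or 1). The deck is at (320,205) with three wax pieces at (311,208), (308,227) and (325,229), the tray is at (317,253), and the scraper is at (430,209) beside the tube rack. The side view shows the scraper at (365,165) and the collar at (287,224).

```bash
cat > h.py <<'E'
import numpy as np,cv2
from bench import telemetry,optics
from scipy.spatial.transform import Rotation as R
np.set_printoptions(precision=2,suppress=True)
def ray(m,u,v,n):
    f=200/np.tan(np.radians(m["vertical_fov"]/2)); d=np.array([u-m["cx"],v-m["cy"]])
    if n=="wrist":
        r=np.hypot(*d); t=r/f; c=np.r_[d/max(r,1e-9)*np.sin(t),np.cos(t)]
    else: c=np.r_[d/f,1]
    E=m["extrinsics"]; A=E[:3,:3]
    return -A.T@E[:3,3], A.T@(c/np.linalg.norm(c))
def plane(m,u,v,z,n):
    o,d=ray(m,u,v,n); return o+d*(z-o[2])/d[2]
def tri(rs):
    A=sum(np.eye(3)-np.outer(d,d) for o,d in rs); b=sum((np.eye(3)-np.outer(d,d))@o for o,d in rs)
    p=np.linalg.solve(A,b); return p,[np.linalg.norm(np.cross(p-o,d)) for o,d in rs]
def blobs(img,lo,hi,amin=15):
    h=cv2.cvtColor(img,cv2.COLOR_RGB2HSV); mk=cv2.inRange(h,np.array(lo),np.array(hi))
    n,l,s,c=cv2.connectedComponentsWithStats(mk)
    return [(c[i],s[i],cv2.minAreaRect(np.argwhere(l==i)[:,::-1].astype(np.float32))) for i in range(1,n) if s[i,4]>=amin]
def tool():
    s=telemetry.state(); q=s["eef_rot"]; return s["tool_pos"],R.from_quat([q[1],q[2],q[3],q[0]])
E
python3 - <<'E'
from h import *
I={n:cv2.imread(f"pics/{n}0.png")[:,:,::-1].copy() for n in["top","side"]}
M={n:optics.camera_model(n) for n in I}
for n in I:
    print(n)
    for nm,lo,hi in[("orange",(5,120,100),(18,255,255)),("blue",(105,150,60),(125,255,255)),("wax",(20,25,150),(40,120,255)),("red",(0,150,120),(4,255,255))]:
        for c,s,r in blobs(I[n],lo,hi,8): print(nm,c,s,r[0],r[1],r[2])
c=I["top"][150:290,230:540]; a=cv2.resize(c[:,:130],None,fx=4,fy=4,interpolation=cv2.INTER_CUBIC)
b=cv2.resize(I["top"][180:240,400:540],None,fx=4,fy=4,interpolation=cv2.INTER_CUBIC)
out=np.zeros((560,800,3),np.uint8); out[:,:520]=a; out[:240,520:]=b[:,:280]
s=cv2.resize(I["side"][110:190,335:425],None,fx=3.1,fy=3.1); out[260:260+s.shape[0],520:520+s.shape[1]]=s[:, :280]
cv2.imwrite("pics/crop.png",out[:,:,::-1])
E
```

```text
top
orange [481.78 192.5 ] [480 191   5   4  18] (482.0, 192.5) (3.0, 4.0) 90.0
orange [513. 194.] [511 192   5   5  21] (513.0, 194.0) (4.0, 4.0) 90.0
orange [444.36 203.07] [442 200   5   8  14] (444.3448181152344, 203.13792419433594) (7.615774154663086, 1.8382903337478638) 66.80140686035156
orange [471.42 202.89] [469 201   6   5  19] (471.2500305175781, 202.75) (4.242640495300293, 3.535533905029297) 45.0
orange [502.9 204.7] [501 203   5   5  20] (503.0, 205.0) (4.0, 4.0) 90.0
orange [417.61 212.98] [413 208  12  10  62] (418.35003662109375, 212.55003356933594) (8.221921920776367, 9.17060375213623) 71.56504821777344
blue [473.27  90.39] [ 435   70   79   41 2350] (473.995849609375, 90.1706314086914) (78.9521255493164, 39.50044631958008) 1.3971810340881348
blue [161.02 179.39] [156 175  11  10  87] (161.0, 179.5) (9.0, 10.0) 90.0
blue [321.89 177.04] [301 174  44   7 163] (322.47100830078125, 177.013427734375) (43.09669494628906, 5.197878360748291) 1.6365771293640137
blue [486.91 204.62] [ 454  188   73   29 1017] (490.60308837890625, 202.1446075439453) (72.00008392333984, 25.5162
[... 3804 characters left out ...]
 (7.0, 2.0) 0.0
wax [615.16 135.04] [606 121  19  31 264] (615.1551513671875, 135.862060546875) (9.099071502685547, 32.31098937988281) 21.80141258239746
wax [310.72 210.39] [307 209   8   5  18] (310.5, 211.0) (7.0, 4.0) 0.0
wax [332.82 211.27] [331 208   5   7  11] (333.1216125488281, 210.72972106933594) (6.082762718200684, 3.2879798412323) 80.53767395019531
wax [117.98 241.14] [112 237  13   9  44] (117.9230728149414, 241.3845977783203) (6.1017022132873535, 11.648704528808594) 56.3099365234375
wax [ 95.56 264.92] [ 90 260  13  11  48] (95.75001525878906, 265.2500305175781) (7.0710673332214355, 10.60660171508789) 45.0
red [269.75 308.34] [259 299  23  20 351] (270.0, 308.5) (22.0, 19.0) 0.0
```

View pics/crop.png

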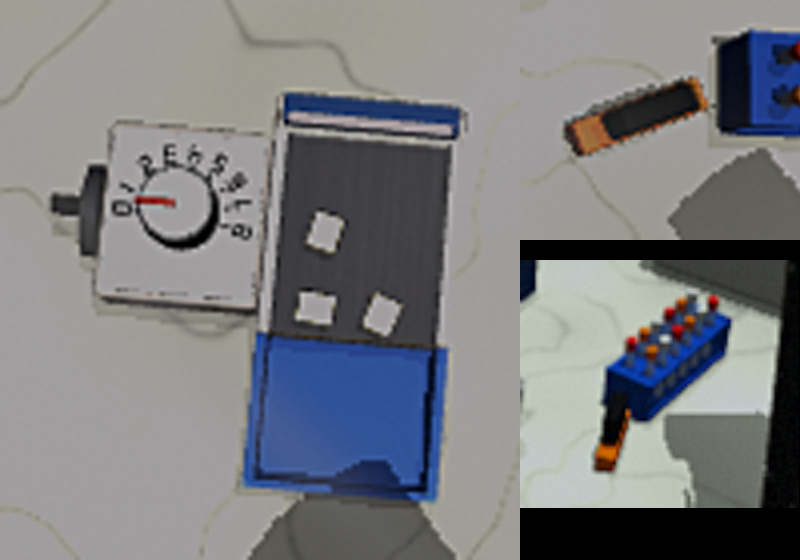

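The crop shows the scraper from its left end at (572,141) to its right end at (703,92), about 9 mm from the rack. The red mark runs from (175,203) to (135,201), between 0 and 1. The deck edge mid is at (354,340), the bar's far mid at (373,100) and the tray's front mid at (340,493).

```bash
python3 - <<'E'
from h import *
T=optics.camera_model("top");S=optics.camera_model("side")
A=lambda X,Y:(230+X/4,150+Y/4)
B=lambda X,Y:(520,0) and (400+(X-520)/4,180+Y/4)
p=lambda q,z:plane(T,*q,z,"top")
for n,q in dict(L1=(565,125),L2=(580,157),R1=(697,78),R2=(707,106)).items(): print(n,p(B(*q),26),p(B(*q),0))
print("bar",p(A(373.5,100),68.5),"edge",p(A(354,340),50),"front",p(A(340.5,493.5),46), "collar top",p(A(175,204),114))
for q in [(325,230),(316,307),(382,315)]: print("wax",p(A(*q),68))
print("rack", p(B(718,130),0),p(B(718,45),0))
# two view heights: collar top centre, left scraper end
s=lambda X,Y:(335+(X-520)/3.1,110+(Y-260)/3.1)
print(tri([ray(T,*B(590,133),"top"),ray(S,*s(608,452),"side")]))
print(tri([ray(T,*A(175,204),"top"),ray(S,287,219,"side")]))
t,r=tool(); print(t,r.as_matrix())
E
```

```text
L1 [ 553.06 -315.24   26.  ] [ 556.35 -322.14    0.  ]
L2 [ 529.15 -325.95   26.  ] [ 531.87 -333.1     0.  ]
R1 [ 590.6  -416.33   26.  ] [ 594.77 -425.61    0.  ]
R2 [ 569.37 -423.12   26.  ] [ 573.04 -432.56    0.  ]
bar [649.7  -48.77  68.5 ] edge [476.09 -37.57  50.  ] front [366.91 -29.72  46.  ] collar top [563.7   88.08 114.  ]
wax [553.55 -15.21  68.  ]
wax [498.06  -9.84  68.  ]
wax [493.14 -57.    68.  ]
rack [ 554.55 -440.36    0.  ] [ 621.01 -443.      0.  ]
(array([ 546.52, -336.86,   19.24]), [np.float64(1.9330615010233791), np.float64(1.9330615010236047)])
(array([565.13,  89.17,  99.87]), [np.float64(0.7772147840591109), np.float64(0.7772147840590359)])
[ 238.12 -631.22  233.85] [[-0.94 -0.35 -0.  ]
 [-0.35  0.94  0.  ]
 [ 0.    0.   -1.  ]]
```

```bash
cat >> h.py <<'E'
def go(x,y,z,yaw):
    "units for a move to TCP x,y,z with tool y at world yaw (deg), tool down"
    t,r=tool(); a=np.radians(yaw)
    Y=np.array([np.cos(a),np.sin(a),0]); Z=np.array([0,0,-1.]); D=R.from_matrix(np.c_[np.cross(Y,Z),Y,Z])
    print("shift",r.inv().apply(np.array([x,y,z])-t)/25,"turn",np.degrees((r.inv()*D).as_rotvec())/5)
E
python3 -c "
from h import *
go(545,-375,200,201)"
python3 -m inch '[[[-1.6,0.5,0.1],[0,0,-1.4],1],[[-3.2,1,0.2],[0,0,-2.8],1],[[-4.8,1.5,0.4],[0,0,-4.2],1],[[-6.4,2,0.6],[0,0,-5.6],1],[[-8,2.6,0.8],[0,0,-7],1],[[-9.6,3.2,1],[0,0,-8.4],1],[[-11.2,3.8,1],[0,0,-9.8],1],[[-12.8,4.3,1],[0,0,-11.2],1],[[-14.3,4.8,1],[0,0,-12.6],1],[[-15.2,5,1],[0,0,-14],1]]'
python3 -c "
from h import *
go(560,-370,200,201)"
```

```text
shift [-15.1    5.25   1.36] turn [  0.01   0.01 -18.07]
clock: 0.98
tool_pos: [552.1, -377.6, 209.3]
eef_rot: [-0.0, 0.714, -0.7, -0.0]
force: [-0.3, -1.4, -0.6]
opening: 87.7
gripper_force: 0.0
shift [-0.3  -0.32  0.37] turn [-0.    0.   -3.97]
```

```bash
python3 -m inch '[[[-0.1,-0.1,0.1],[0,0,-1.3],1],[[-0.3,-0.2,0.2],[0,0,-2.6],1],[[-0.3,-0.3,0.3],[0,0,-4],1],[[-0.3,-0.3,0.4],[0,0,-4],1],[[-0.3,-0.3,0.4],[0,0,-4],1],[[-0.3,-0.3,0.4],[0,0,-4],1],[[-0.3,-0.3,0.4],[0,0,-4],1],[[-0.3,-0.3,0.4],[0,0,-4],1],[[-0.3,-0.3,0.4],[0,0,-4],1],[[-0.3,-0.3,0.4],[0,0,-4],1]]'
python3 - <<'E'
from h import *
m=optics.camera_model("wrist"); np.save("w1.npy",m["extrinsics"]); print(tool()[0],telemetry.state()["q"])
im=optics.snapshot("wrist"); cv2.imwrite("pics/w1.png",im[:,:,::-1])
for c,s,r in blobs(im,(5,120,60),(18,255,255),100): print(c,s,r)
E
```

```text
clock: 1.82
tool_pos: [557.0, -373.0, 199.7]
eef_rot: [-0.0, 0.822, -0.569, 0.0]
force: [-0.1, 0.3, 0.2]
opening: 87.4
gripper_force: 0.0
[ 556.96 -373.03  199.75] [-0.3   0.37 -0.05 -0.   -1.15  0.66]
[311.02 139.24] [301 129  24  25 191] ((312.5, 141.0), (24.0, 23.0), 90.0)
```

View pics/w1.png

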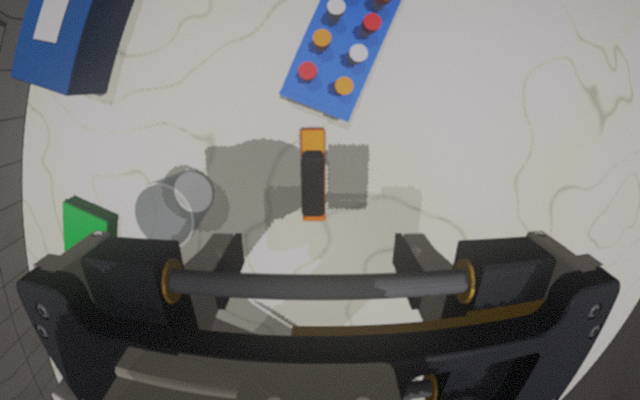

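The wrist view shows the scraper upright in the image: far foot end at (313,128), near end at (314,219), and the black grip from (313,152) to (313,216). The rack is beyond it.

```bash
python3 - <<'E'
from h import *
T=optics.camera_model("top"); W=optics.camera_model("wrist"); W["extrinsics"]=np.load("w1.npy")
B=lambda X,Y:(400+(X-520)/4,180+Y/4)
p=lambda u,v,z:plane(W,u,v,z,"wrist")
a,b=p(313,128,26),p(314,219,26); print(a,b,(a+b)/2,np.linalg.norm(a-b),np.degrees(np.arctan2(*(b-a)[[1,0]])))
for z in(66,70): c,d=p(313.5,152,z),p(313.5,214,z); print(c,d,(c+d)/2,np.linalg.norm(c-d))
print("rack near corner",p(281,96,90),p(349,120,90))
print(tri([ray(T,*B(702,92),"top"),ray(W,313,128,"wrist")]))
print(tri([ray(T,*B(608,125),"top"),ray(W,313.5,214,"wrist")]),tri([ray(T,*B(692,95),"top"),ray(W,313.5,152,"wrist")]))
E
```

```text
[ 581.87 -421.5    26.  ] [ 545.62 -326.93   26.  ] [ 563.74 -374.22   26.  ] 101.28283363778225 110.97599752632492
[ 574.25 -404.18   66.  ] [ 552.98 -346.84   66.  ] [ 563.62 -375.51   66.  ] 61.152953136976194
[ 574.42 -404.82   70.  ] [ 553.46 -348.29   70.  ] [ 563.94 -376.56   70.  ] 60.290383200223225
rack near corner [ 617.17 -443.25   90.  ] [ 557.16 -444.08   90.  ]
(array([ 581.25, -421.29,   21.13]), [np.float64(0.5843594983058372), np.float64(0.5843594983056891)])
(array([ 550.84, -340.81,   49.17]), [np.float64(0.15571064206463478), np.float64(0.15571064206462984)]) (array([ 573.57, -402.26,   53.61]), [np.float64(0.14042059920815075), np.float64(0.1404205992081827)])
```

```bash
python3 -c "
from h import *
go(563.8,-375.3,42,201)"
```

```text
shift [ 0.18 -0.22  6.31] turn [-0.   -0.   -0.07]
```

```bash
python3 -m inch '[[[0.1,-0.2,0.7],[0,0,0],1],[[0.2,-0.2,1.7],[0,0,0],1],[[0.2,-0.2,2.7],[0,0,0],1],[[0.2,-0.2,3.7],[0,0,0],1],[[0.2,-0.2,4.7],[0,0,0],1],[[0.2,-0.2,5.5],[0,0,0],1],[[0.2,-0.2,6.1],[0,0,0],1],[[0.2,-0.2,6.3],[0,0,0],1],[[0.2,-0.2,6.3],[0,0,0],0.7],[[0.2,-0.2,6.3],[0,0,0],0.4]]'
python3 -m inch '[[[0,0,0],[0,0,0],0.1],[[0,0,0],[0,0,0],0],[[0,0,0],[0,0,0],0],[[0,0,0],[0,0,0],0],[[0,0,0],[0,0,0],0],[[0,0,0],[0,0,0],0],[[0,0,0],[0,0,0],0],[[0,0,0],[0,0,0],0],[[0,0,0],[0,0,0],0],[[0,0,0],[0,0,0],0]]'
```

```text
clock: 2.7
tool_pos: [563.9, -376.0, 42.7]
eef_rot: [0.0, 0.823, -0.569, 0.0]
force: [0.9, 0.7, 0.4]
opening: 79.2
gripper_force: 0.0
clock: 3.53
tool_pos: [563.5, -375.7, 42.0]
eef_rot: [0.0, 0.823, -0.569, -0.0]
force: [0.1, -0.4, 0.6]
opening: 21.9
gripper_force: 29.9
```

```bash
python3 -m inch '[[[0,0,-0.4],[0,0,0],0],[[0,0,-1.2],[0,0,0],0],[[0,0,-2.2],[0,0,0],0],[[0,0,-3.4],[0,0,0],0],[[0,0,-4.6],[0,0,0],0],[[0,0,-5.6],[0,0,0],0],[[0,0,-6.2],[0,0,0],0],[[0,0,-6.4],[0,0,0],0],[[0,0,-6.4],[0,0,0],0],[[0,0,-6.4],[0,0,0],0]]'
python3 -c "
from h import *
go(560,-140,200,176.15)"
```

```text
clock: 4.37
tool_pos: [563.0, -375.3, 201.2]
eef_rot: [-0.0, 0.822, -0.569, -0.001]
force: [0.4, 0.5, -2.4]
opening: 21.7
gripper_force: 29.9
shift [-8.85 -3.21  0.06] turn [0.01 0.01 4.9 ]
```

```bash
python3 -m inch '[[[-0.5,-0.2,0],[0,0,0.3],0],[[-1.5,-0.6,0],[0,0,0.9],0],[[-2.7,-1,0],[0,0,1.5],0],[[-4,-1.5,0],[0,0,2.2],0],[[-5.3,-1.9,0],[0,0,2.9],0],[[-6.6,-2.4,0],[0,0,3.6],0],[[-7.8,-2.9,0],[0,0,4.3],0],[[-8.5,-3.1,0],[0,0,4.7],0],[[-8.8,-3.2,0],[0,0,4.9],0],[[-8.8,-3.2,0],[0,0,4.9],0]]'
python3 - <<'E'
from h import *
m=optics.camera_model("wrist"); np.save("w2.npy",m["extrinsics"]); print(tool()[0])
im=optics.snapshot("wrist"); cv2.imwrite("pics/w2.png",im[:,:,::-1])
E
```

```text
clock: 5.2
tool_pos: [559.7, -139.7, 200.4]
eef_rot: [-0.001, -0.684, 0.73, 0.001]
force: [0.4, 0.2, -1.6]
opening: 21.5
gripper_force: 29.9
[ 559.75 -139.66  200.39]
```

View pics/w2.png

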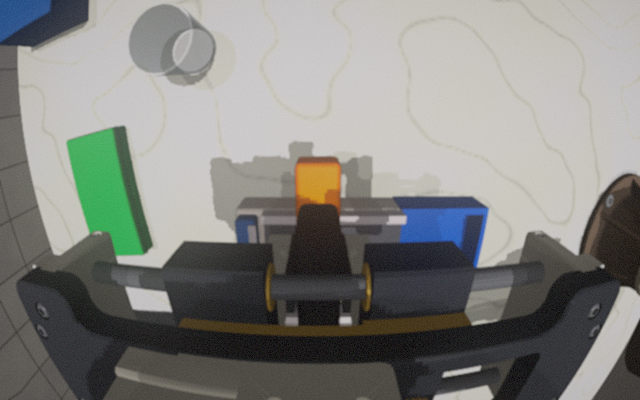

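The wrist camera sees the trimmer's -y side. Its lip runs along v≈200–222 from u=240 to 405, the tray rim along v≈198 from u=394 to 487, and the held foot is square at (318,180).

```bash
python3 - <<'E'
from h import *
W=optics.camera_model("wrist"); W["extrinsics"]=np.load("w2.npy")
im=cv2.imread("pics/w2.png")
cv2.imwrite("pics/w2c.png",cv2.resize(im[185:255,225:500],None,fx=2.9,fy=2.9,interpolation=cv2.INTER_CUBIC))
O=np.array([536,-41.6]);a=np.radians(-3.85);ex=np.array([np.cos(a),np.sin(a)]);ey=np.array([-ex[1],ex[0]])
for u,v,z in[(240,199,64),(260,199,64),(290,199,64),(350,198,64),(390,198,64),(400,198,46),(440,198,46),(480,198,46),(260,221,64),(290,221,64),(350,221,64),(390,221,64),(486,198,46)]:
    p=plane(W,u,v,z,"wrist")[:2]; print(u,v,p,(p-O)@ex,(p-O)@ey)
E
```

```text
240 199 [ 638.54 -132.98] 108.44127430272518 -84.28951609274671
260 199 [ 618.18 -131.65] 88.04585322017198 -84.32887693050945
290 199 [ 588.52 -129.69] 58.31241300749932 -84.36813457392051
350 198 [ 530.11 -126.8 ] -0.159860629595388 -85.4054023223236
390 198 [ 490.15 -124.09] -40.21239421294763 -85.37950917926646
400 198 [ 475.04 -117.23] -55.74688710511656 -79.55175137618522
440 198 [ 428.86 -114.05] -102.03241889751689 -79.48272883758462
480 198 [ 377.36 -110.48] -153.65531672403398 -79.37282634793677
260 221 [ 621.18 -108.46] 89.47823253617953 -60.98807108688778
290 221 [ 590.73 -106.66] 58.97861296833055 -61.23918345127179
350 221 [ 530.88 -102.61] -1.0096385923189712 -61.219813721578305
390 221 [489.86 -99.45] -42.15116775230047 -60.81626463303098
486 198 [ 369.   -109.89] -162.03264558030742 -79.35213510627945
```

View pics/w2c.png

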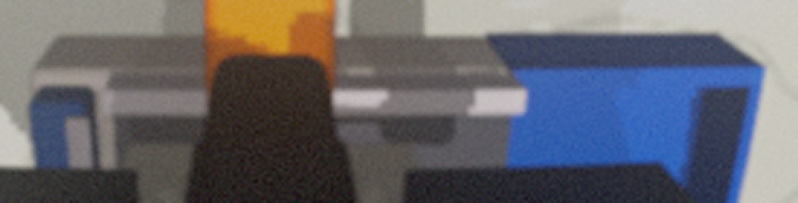

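The crop shows the lip top as a light band at v≈214–224, with the tray rim at v≈208.

```bash
python3 - <<'E'
from h import *
W=optics.camera_model("wrist"); W["extrinsics"]=np.load("w2.npy")
O=np.array([536,-41.6]);a=np.radians(-3.85);ex=np.array([np.cos(a),np.sin(a)]);ey=np.array([-ex[1],ex[0]])
for X,Y,z in[(150,75,64),(150,113,64),(400,113,64),(440,87,64),(540,66,46),(745,66,46),(526,88,64),(526,112,64),(512,130,50),(35,95,68.5),(95,95,68.5)]:
    u,v=225+X/2.9,185+Y/2.9
    p=plane(W,u,v,z,"wrist")[:2]; print(X,Y,z,p,(p-O)@ex,(p-O)@ey)
t,_=tool(); print((t[:2]-O)@ex,(t[:2]-O)@ey)
p=O+60*ex+0*ey; print(p); go(p[0],p[1],200,176.15)
E
```

```text
150 75 64 [ 602.89 -118.26] 71.88942227408336 -71.99419238204861
150 113 64 [ 604.47 -104.26] 72.52389915948916 -57.92390602942552
400 113 64 [517.86 -98.4 ] -14.284083735050158 -57.892486285837734
440 87 64 [ 503.69 -107.06] -27.839334617161892 -67.48520998840539
540 66 46 [ 462.15 -105.28] -69.40569939940745 -68.49102921288028
745 66 46 [373.34 -98.32] -158.4863628125689 -67.50889877271321
526 88 64 [ 472.61 -104.27] -59.043622218665774 -66.78422976418531
526 112 64 [472.27 -95.08] -59.99082312132526 -57.63327228006863
512 130 50 [473.41 -82.02] -59.730719538039665 -44.529737019538786
35 95 68.5 [ 643.25 -114.98] 111.93081591304176 -66.0182281085162
95 95 68.5 [ 621.96 -113.8 ] 90.61820214324298 -66.26675730524008
30.518379839278996 -97.25813741135528
[595.86 -45.63]
shift [-3.89 -1.19  0.02] turn [ 0.03 -0.    0.03]
```

```bash
python3 -m inch '[[[-0.4,-0.1,0],[0,0,0],0],[[-1.2,-0.4,0],[0,0,0],0],[[-2.2,-0.7,0],[0,0,0],0],[[-3.1,-1,0],[0,0,0],0],[[-3.7,-1.2,0],[0,0,0],0],[[-3.9,-1.2,0.4],[0,0,0],0],[[-3.9,-1.2,1],[0,0,0],0],[[-3.9,-1.2,1.8],[0,0,0],0],[[-3.9,-1.2,2.4],[0,0,0],0],[[-3.9,-1.2,2.6],[0,0,0],0]]'
python3 -c "
from h import *
go(595.9,-44.6,93.5,176.15)"
```

```text
clock: 6.08
tool_pos: [595.0, -47.2, 133.5]
eef_rot: [-0.002, -0.683, 0.731, 0.002]
force: [-1.3, -0.2, -2.8]
opening: 21.9
gripper_force: 29.9
shift [-0.11 -0.04  1.6 ] turn [ 0.06 -0.01 -0.01]
```

```bash
python3 -m inch '[[[-0.1,0,0.2],[0,0,0],0],[[-0.1,0,0.5],[0,0,0],0],[[-0.1,0,0.8],[0,0,0],0],[[-0.1,0,1.1],[0,0,0],0],[[-0.1,0,1.3],[0,0,0],0],[[-0.1,0,1.4],[0,0,0],0],[[-0.1,0,1.5],[0,0,0],0],[[-0.1,0,1.55],[0,0,0],0],[[-0.1,0,1.55],[0,0,0],0],[[-0.1,0,1.55],[0,0,0],0]]'
python3 -c "
from h import *
O=np.array([535.9,-40.6]);a=np.radians(-3.85);ex=np.array([np.cos(a),np.sin(a)])
p=O-76*ex;go(*p,94,176.15)"
```

```text
clock: 6.92
tool_pos: [597.5, -43.9, 98.6]
eef_rot: [0.0, -0.683, 0.73, -0.0]
force: [-1.1, 0.4, -1.6]
opening: 21.8
gripper_force: 29.9
shift [0.03 5.51 0.18] turn [-0.  0.  0.]
```

```bash
python3 -m inch '[[[0,0,0.08],[0,0,0],0],[[0,0,0.15],[0,0,0],0],[[0,0.1,0.15],[0,0,0],0],[[0,0.3,0.15],[0,0,0],0],[[0,0.6,0.15],[0,0,0],0],[[0,1,0.15],[0,0,0],0],[[0,1.4,0.15],[0,0,0],0],[[0,1.8,0.15],[0,0,0],0],[[0,2.2,0.15],[0,0,0],0],[[0,2.6,0.15],[0,0,0],0]]'
python3 -c "
from h import *
O=np.array([535.9,-40.6]);a=np.radians(-3.85);ex=np.array([np.cos(a),np.sin(a)])
p=O-76*ex;go(*p,94,176.15)"
```

```text
clock: 7.75
tool_pos: [531.3, -39.5, 94.8]
eef_rot: [0.0, -0.683, 0.73, -0.0]
force: [0.9, 1.0, -2.3]
opening: 22.1
gripper_force: 29.9
shift [0.03 2.85 0.03] turn [-0.    0.    0.01]
```

```bash
python3 -m inch '[[[0,0.4,0.02],[0,0,0],0],[[0,0.8,0.02],[0,0,0],0],[[0,1.2,0.02],[0,0,0],0],[[0,1.6,0.02],[0,0,0],0],[[0,2,0.02],[0,0,0],0],[[0,2.3,0.02],[0,0,0],0],[[0,2.6,0.02],[0,0,0],0],[[0,2.8,0.02],[0,0,0],0],[[0,2.9,0.02],[0,0,0],0],[[0,2.9,0.02],[0,0,0],0]]'
python3 -m inch '[[[0,0,-0.5],[0,0,0],0],[[0,0,-1.2],[0,0,0],0],[[0,0,-2],[0,0,0],0],[[0,0,-2.8],[0,0,0],0],[[0.5,0,-3.5],[0,0,0],0],[[1.5,0,-4],[0,0,0],0],[[2.5,0,-4],[0,0,0],0],[[3.7,0,-4],[0,0,0],0],[[4.9,0,-4],[0,0,0],0],[[6,0,-4],[0,0,0],0]]'
python3 - <<'E'
from h import *
im=optics.snapshot("top"); cv2.imwrite("pics/t2.png",cv2.resize(im[150:310,230:430],None,fx=3.5,fy=3.5,interpolation=cv2.INTER_CUBIC)[:,:,::-1])
E
```

```text
clock: 8.58
tool_pos: [459.8, -34.7, 94.2]
eef_rot: [0.0, -0.683, 0.73, -0.0]
force: [-0.5, -0.5, -2.3]
opening: 22.1
gripper_force: 29.9
clock: 9.42
tool_pos: [450.2, -185.9, 194.2]
eef_rot: [0.0, -0.683, 0.73, -0.0]
force: [-0.1, 0.1, -2.1]
opening: 21.8
gripper_force: 29.9
```

View pics/t2.png

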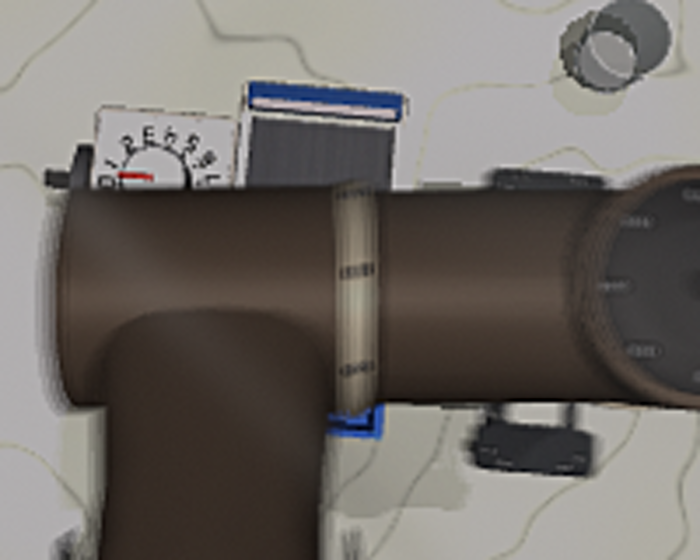

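The arm hides the deck and tray here. I'll set the scraper down on free bench first, then look again.

```bash
python3 -c "
from h import *
go(470,-270,44,176.15)"
```

```text
shift [ 3.18 -1.02  6.  ] turn [ 0.01 -0.01 -0.  ]
```

```bash
python3 -m inch '[[[0.8,-0.2,0.6],[0,0,0],0],[[1.8,-0.6,1.6],[0,0,0],0],[[2.8,-0.9,2.8],[0,0,0],0],[[3.2,-1,4],[0,0,0],0],[[3.2,-1,4.9],[0,0,0],0],[[3.2,-1,5.4],[0,0,0],0],[[3.2,-1,5.8],[0,0,0],0],[[3.2,-1,6],[0,0,0],0],[[3.2,-1,6],[0,0,0],0],[[3.2,-1,6],[0,0,0],0]]'
python3 -c "
from h import *
go(470,-270,41.5,176.15)"
```

```text
clock: 10.3
tool_pos: [470.4, -265.9, 44.6]
eef_rot: [0.0, -0.683, 0.73, -0.0]
force: [0.7, -0.5, -2.0]
opening: 21.9
gripper_force: 29.9
shift [0.17 0.   0.12] turn [-0.01 -0.    0.01]
```

```bash
python3 -m inch '[[[0,0,0.05],[0,0,0],0],[[0,0,0.1],[0,0,0],0],[[0,0,0.1],[0,0,0],0],[[0,0,0.1],[0,0,0],0.3],[[0,0,0.1],[0,0,0],0.5],[[0,0,0.1],[0,0,0],0.7],[[0,0,0.1],[0,0,0],0.9],[[0,0,0.1],[0,0,0],1],[[0,0,0.1],[0,0,0],1],[[0,0,0.1],[0,0,0],1]]'
python3 -m inch '[[[0,0,-0.4],[0,0,0],1],[[0,0,-1.2],[0,0,0],1],[[0,0,-2.2],[0,0,0],1],[[0,0,-3.4],[0,0,0],1],[[0,0,-4.6],[0,0,0],1],[[0,0,-5.6],[0,0,0],1],[[0,0,-6.4],[0,0,0],1],[[0,0,-6.8],[0,0,0],1],[[0,0,-7],[0,0,0],1],[[0,0,-7],[0,0,0],1]]'
python3 - <<'E'
from h import *
O=np.array([535.9,-40.6]);a=np.radians(-3.85);ex=np.array([np.cos(a),np.sin(a)]);ey=np.array([-ex[1],ex[0]])
print(telemetry.state()["q"])
p=O+20*ex+130*ey; print("dial",p)
go(p[0],p[1]+150,200,176.15)
go(p[0],p[1],200,176.15)
E
```

```text
clock: 11.13
tool_pos: [469.7, -265.9, 41.6]
eef_rot: [-0.0, -0.683, 0.73, -0.0]
force: [-0.3, 0.1, -0.2]
opening: 61.1
gripper_force: 0.0
clock: 11.97
tool_pos: [469.9, -265.9, 217.5]
eef_rot: [0.001, -0.683, 0.73, -0.001]
force: [-0.2, -0.0, -0.2]
opening: 87.7
gripper_force: 0.0
[-0.15  0.15 -0.31 -0.   -1.11  0.08]
dial [564.58  87.76]
shift [-20.35  -2.43   0.7 ] turn [-0.02 -0.    0.  ]
shift [-14.37  -2.83   0.7 ] turn [-0.02 -0.    0.  ]
```

```bash
python3 -m inch '[[[-0.6,-0.1,0],[0,0,0],1],[[-1.8,-0.3,0],[0,0,0],1],[[-3.3,-0.5,0],[0,0,0],1],[[-4.9,-0.8,0],[0,0,0],1],[[-6.5,-1,0],[0,0,0],1],[[-8.1,-1.2,0],[0,0,0],1],[[-9.7,-1.5,0],[0,0,0],1],[[-11.3,-1.7,0],[0,0,0],1],[[-12.9,-2,0],[0,0,0],1],[[-14.5,-2.2,0],[0,0,0],1]]'
python3 -m inch '[[[-1.5,0,0],[0,0,0],1],[[-2.8,0,0],[0,0,0],1],[[-3.8,0,0],[0,0,0],1],[[-4.5,0,0],[0,0,0],1],[[-4.8,0,0],[0,0,0],1],[[-4.8,0,0],[0,0,0],1],[[-4.8,0,0],[0,0,0],1],[[-4.8,0,0],[0,0,0],1],[[-4.8,0,0],[0,0,0],1],[[-4.8,0,0],[0,0,0],1]]'
python3 - <<'E'
from h import *
m=optics.camera_model("wrist"); np.save("w3.npy",m["extrinsics"]); print(tool()[0])
im=optics.snapshot("wrist"); im2=optics.snapshot("top")
cv2.imwrite("pics/w3raw.png",im[:,:,::-1]);cv2.imwrite("pics/t3raw.png",im2[:,:,::-1])
out=np.zeros((600,800,3),np.uint8)
a=cv2.resize(im[:230],(800,288)); out[:288]=a
b=cv2.resize(im2[165:280,235:345],None,fx=2.7,fy=2.7,interpolation=cv2.INTER_CUBIC); out[289:289+b.shape[0],:b.shape[1]]=b
c=cv2.resize(im2[165:280,340:540],None,fx=2.4,fy=2.4); out[289:289+c.shape[0],310:310+c.shape[1]]=c
cv2.imwrite("pics/w3.png",out[:,:,::-1])
E
```

```text
clock: 12.8
tool_pos: [548.2, 94.0, 214.8]
eef_rot: [-0.001, -0.683, 0.73, 0.0]
force: [1.0, -0.5, -0.1]
opening: 87.7
gripper_force: 0.0
clock: 13.63
tool_pos: [556.9, 210.8, 216.8]
eef_rot: [0.0, -0.683, 0.731, 0.0]
force: [-0.2, -0.3, 0.4]
opening: 87.6
gripper_force: 0.0
[556.86 210.81 216.81]
```

View pics/w3.png

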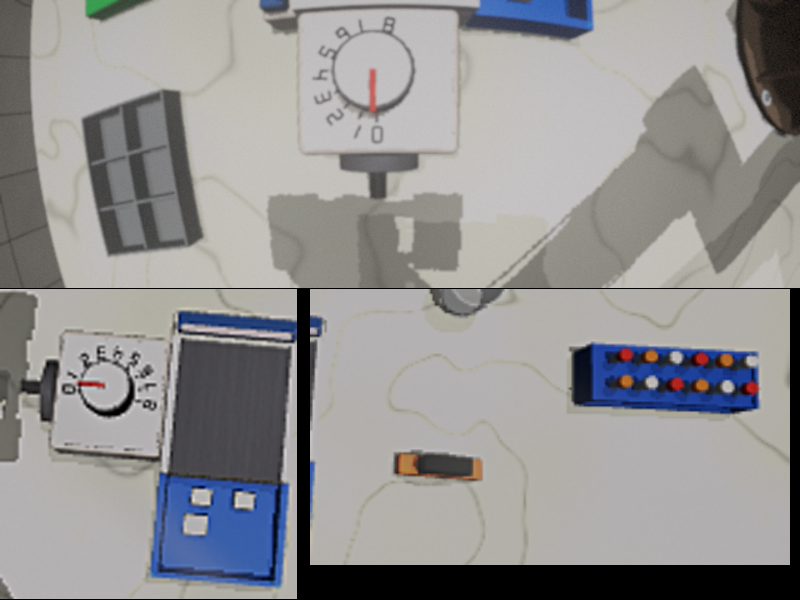

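All three wax pieces lie in the tray, at crop (201,497), (244,500) and (196,525). The scraper stands on the bench at (437,466), and the red mark points at 0. The collar top is centred near (373,70), and the housing's near corners are at (300,153) and (459,152).

```bash
python3 - <<'E'
from h import *
W=optics.camera_model("wrist"); W["extrinsics"]=np.load("w3.npy"); T=optics.camera_model("top")
O=np.array([535.9,-40.6]);a=np.radians(-3.85);ex=np.array([np.cos(a),np.sin(a)]);ey=np.array([-ex[1],ex[0]])
L=lambda p:np.array([(p[:2]-O)@ex,(p[:2]-O)@ey])
k=lambda X,Y:(X/1.25,Y/1.252)
for n,q,z in[("nl",(300,153),62),("nr",(459,152),62),("fl",(299,10),62),("fr",(458,10),62),("top",(373,70),114),("mark0",(372.5,69),114),("mark1",(373,100),114)]:
    p=plane(W,*k(*q),z,"wrist"); print(n,p,L(p))
im=cv2.imread("pics/w3raw.png"); g=cv2.medianBlur(cv2.cvtColor(im,cv2.COLOR_BGR2GRAY),3)[20:110,240:370]
c=cv2.HoughCircles(g,cv2.HOUGH_GRADIENT,1,50,param1=80,param2=15,minRadius=24,maxRadius=40); print(c)
if c is not None:
    u,v=c[0,0,0]+240,c[0,0,1]+20; p=plane(W,u,v,114,"wrist");print("hough",p,L(p))
    print(tri([ray(W,u,v,"wrist"),ray(T,235+103/2.7,165+(387-289-2)/2.7,"top")]))
h=blobs(im[:,:,::-1].copy(),(0,120,100),(6,255,255),20)
for x in h: print(x)
p=O+20*ex+130*ey; go(p[0],p[1],200,246)
E
```

```text
nl [631.35 143.01  62.  ] [ 82.91 189.6 ]
nr [505.49 151.82  62.  ] [-43.26 189.95]
fl [623.45  25.41  62.  ] [82.92 71.73]
fr [498.74  36.65  62.  ] [-42.26  74.58]
top [565.46  90.93 114.  ] [ 20.66 133.21]
mark0 [565.73  90.23 114.  ] [ 20.98 132.54]
mark1 [566.85 110.69 114.  ] [ 20.73 153.02]
[[[57.5 36.5 33.8]]]
hough [566.21  91.35 114.  ] [ 21.38 133.69]
(array([566.27,  90.43, 107.05]), [np.float64(0.34469988801630624), np.float64(0.34469988801646734)])
(array([297.56,  73.07]), array([296,  56,   5,  33,  87], dtype=int32), ((297.46673583984375, 72.03562927246094), (32.084381103515625, 3.9631621837615967), 88.02507019042969))
shift [ 4.9  -0.64  0.67] turn [ -0.01   0.   -13.98]
```

```bash
python3 -m inch '[[[0.5,-0.1,0.1],[0,0,-1.3],1],[[1.2,-0.2,0.2],[0,0,-2.6],1],[[2,-0.3,0.4],[0,0,-3.9],1],[[2.9,-0.4,0.6],[0,0,-5.2],1],[[3.7,-0.5,0.7],[0,0,-6.5],1],[[4.3,-0.6,0.7],[0,0,-7.8],1],[[4.7,-0.6,0.7],[0,0,-9.1],1],[[4.8,-0.6,0.7],[0,0,-10.4],1],[[4.8,-0.6,0.7],[0,0,-11.7],1],[[4.8,-0.6,0.7],[0,0,-13],1]]'
python3 -c "
from h import *
print(telemetry.state()['q']);go(565,89,85,248)"
```

```text
clock: 14.57
tool_pos: [563.8, 90.3, 199.3]
eef_rot: [-0.0, 0.969, -0.247, 0.0]
force: [0.4, -0.4, 0.4]
opening: 87.6
gripper_force: 0.0
[ 0.5   0.21 -0.27  0.   -1.08  0.57]
shift [0.07 0.02 4.57] turn [-0.   -0.   -1.31]
```

```bash
python3 -m inch '[[[0,0,0.4],[0,0,-0.6],1],[[0,0,1.1],[0,0,-1.2],1],[[0,0,1.9],[0,0,-1.3],1],[[0,0,2.7],[0,0,-1.3],1],[[0,0,3.5],[0,0,-1.3],1],[[0,0,4.1],[0,0,-1.3],1],[[0,0,4.4],[0,0,-1.3],1],[[0,0,4.5],[0,0,-1.3],1],[[0,0,4.5],[0,0,-1.3],1],[[0,0,4.5],[0,0,-1.3],1]]'
python3 -c "
from h import *
go(565,89,85,248)"
```

```text
clock: 15.4
tool_pos: [564.4, 91.3, 87.4]
eef_rot: [-0.0, 0.981, -0.194, 0.001]
force: [0.1, 0.8, 0.5]
opening: 87.3
gripper_force: 0.0
shift [0.06 0.07 0.1 ] turn [-0.01 -0.01 -0.06]
```

```bash
python3 -m inch '[[[0.05,0.05,0.1],[0,0,0],1],[[0.05,0.05,0.1],[0,0,0],0.8],[[0.05,0.05,0.1],[0,0,0],0.7],[[0.05,0.05,0.1],[0,0,0],0.65],[[0.05,0.05,0.1],[0,0,0],0.5],[[0.05,0.05,0.1],[0,0,0],0.3],[[0.05,0.05,0.1],[0,0,0],0.3],[[0.05,0.05,0.1],[0,0,0],0.3],[[0.05,0.05,0.1],[0,0,0],0.3],[[0.05,0.05,0.1],[0,0,0],0.3]]'
```

```text
clock: 16.23
tool_pos: [564.5, 89.7, 84.2]
eef_rot: [-0.0, 0.981, -0.194, 0.0]
force: [-0.3, 0.6, 1.6]
opening: 53.8
gripper_force: 30.0
```

```bash
python3 -m inch '[[[0,0,-0.08],[0,0,0],0.3],[[0,0,-0.16],[0,0,0],0.3],[[0,0,-0.24],[0,0,0],0.3],[[0,0,-0.32],[0,0,0],0.3],[[0,0,-0.4],[0,0,0],0.3],[[0,0,-0.42],[0,0,0],0.3],[[0,0,-0.42],[0,0,0],0.3],[[0,0,-0.42],[0,0,0],0.3],[[0,0,-0.42],[0,0,0],0.3],[[0,0,-0.42],[0,0,0],0.3]]'
```

```text
clock: 17.07
tool_pos: [564.5, 89.7, 95.1]
eef_rot: [-0.0, 0.981, -0.194, 0.0]
force: [-1.7, 4.4, 1.3]
opening: 53.5
gripper_force: 30.0
```

```bash
python3 -m inch '[[[0,0,0],[0,0,0.8],0.3],[[0,0,0],[0,0,2],0.3],[[0,0,0],[0,0,3.2],0.3],[[0,0,0],[0,0,4.4],0.3],[[0,0,0],[0,0,5.6],0.3],[[0,0,0],[0,0,6.8],0.3],[[0,0,0],[0,0,8],0.3],[[0,0,0],[0,0,9.2],0.3],[[0,0,0],[0,0,10],0.3],[[0,0,0],[0,0,10],0.3]]'
python3 -c "
from h import *
s=telemetry.state();print(s['wrist_torque'],s['q'])
im=optics.snapshot('top');print(len(im));cv2.imwrite('pics/t4raw.png',im[:,:,::-1])"
```

```text
clock: 17.9
tool_pos: [564.9, 90.0, 95.1]
eef_rot: [-0.001, 0.806, -0.592, 0.0]
force: [-0.1, 5.0, 0.1]
opening: 53.6
gripper_force: 30.0
[1.76 0.07 0.13] [ 0.5   0.32 -0.4   0.   -0.85 -0.2 ]
400
```

```bash
python3 -m inch '[[[0,0,0],[0,0,0.8],0.3],[[0,0,0],[0,0,2],0.3],[[0,0,0],[0,0,3.2],0.3],[[0,0,0],[0,0,4.4],0.3],[[0,0,0],[0,0,5.6],0.3],[[0,0,0],[0,0,6.8],0.3],[[0,0,0],[0,0,8],0.3],[[0,0,0],[0,0,9.2],0.3],[[0,0,0],[0,0,10],0.3],[[0,0,0],[0,0,10],0.3]]'
python3 -m inch '[[[0,0,0],[0,0,0.8],0.3],[[0,0,0],[0,0,2],0.3],[[0,0,0],[0,0,3.2],0.3],[[0,0,0],[0,0,4.4],0.3],[[0,0,0],[0,0,5.6],0.3],[[0,0,0],[0,0,6.8],0.3],[[0,0,0],[0,0,8],0.3],[[0,0,0],[0,0,8.6],0.3],[[0,0,0],[0,0,8.8],0.3],[[0,0,0],[0,0,8.8],0.3]]'
python3 -c "
from h import *
t,r=tool();M=r.as_matrix();print(np.degrees(np.arctan2(M[1,1],M[0,1]))%360)
s=telemetry.state();print(s['wrist_torque'],s['q'])"
```

```text
clock: 18.78
tool_pos: [565.4, 90.2, 95.1]
eef_rot: [0.001, -0.481, 0.877, -0.0]
force: [2.6, 5.1, -1.5]
opening: 53.5
gripper_force: 30.0
clock: 19.62
tool_pos: [565.4, 89.6, 95.1]
eef_rot: [0.001, -0.119, 0.993, 0.0]
force: [4.6, 2.1, -1.7]
opening: 53.7
gripper_force: 30.0
103.71159257460216
[ 0.66 -1.63 -0.11] [ 0.5   0.32 -0.4   0.   -0.85 -1.83]
```

```bash
python3 -m inch '[[[0,0,0],[0,0,0],0.7],[[0,0,0],[0,0,0],0.8],[[0,0,0],[0,0,0],0.95],[[0,0,0],[0,0,0],1],[[0,0,0],[0,0,0],1],[[0,0,-0.3],[0,0,0],1],[[0,0,-1],[0,0,0],1],[[0,0,-2],[0,0,0],1],[[0,0,-3],[0,0,0],1],[[0,0,-3.6],[0,0,0],1]]'
python3 -m inch '[[[-1,0,0],[0,0,0],1],[[-2.4,0,0],[0,0,0],1],[[-3.8,0,0],[0,0,0],1],[[-4.6,0,0],[0,0,0],1],[[-5,0,0],[0,0,0],1],[[-5,0,0],[0,0,0],1],[[-5,0,0],[0,0,0],1],[[-5,0,0],[0,0,0],1],[[-5,0,0],[0,0,0],1],[[-5,0,0],[0,0,0],1]]'
python3 - <<'E'
from h import *
m=optics.camera_model("wrist"); np.save("w5.npy",m["extrinsics"])
im=optics.snapshot("wrist"); im2=optics.snapshot("top")
cv2.imwrite("pics/t5raw.png",im2[:,:,::-1])
out=np.zeros((600,640,3),np.uint8); out[:300]=im[:300]
b=cv2.resize(im2[165:280,235:345],None,fx=2.6,fy=2.6,interpolation=cv2.INTER_CUBIC); out[300:300+b.shape[0],:b.shape[1]]=b[:300]
cv2.imwrite("pics/w5.png",out[:,:,::-1])
E
```

```text
clock: 20.45
tool_pos: [565.3, 89.6, 187.9]
eef_rot: [0.001, -0.119, 0.993, 0.0]
force: [0.7, -0.2, 0.8]
opening: 87.7
gripper_force: 0.0
clock: 21.28
tool_pos: [685.2, 118.9, 185.4]
eef_rot: [0.0, -0.119, 0.993, 0.0]
force: [0.1, 0.5, 0.8]
opening: 87.6
gripper_force: 0.0
```

View pics/w5.png

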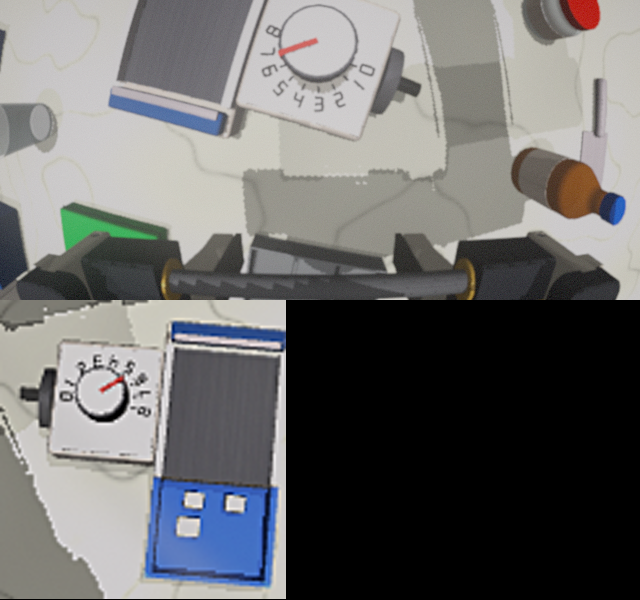

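The wrist view shows the raised collar's mark running from (317,41) to (281,52). The top crop shows it from (100,390) to (123,377). I'll compute the angle.

```bash
python3 - <<'E'
from h import *
W=optics.camera_model("wrist"); W["extrinsics"]=np.load("w5.npy"); T=optics.camera_model("top")
for n,a,b,m in[("wrist",(317,41),(281,52),W),("top",(235+100/2.6,165+90/2.6),(235+123/2.6,165+77/2.6),T)]:
  for z in (114,125):
    p,q=[plane(m,*x,z,n) for x in(a,b)]; d=q-p
    yaw=np.degrees(np.arctan2(d[1],d[0])); print(n,p,q,"angle",(90-3.85-yaw)%360/24)
go(565,89.5,95,104)
E
```

```text
wrist [564.94  88.67 114.  ] [578.29  65.96 114.  ] angle 6.0708563406659835
wrist [567.02  89.22 125.  ] [579.71  67.64 125.  ] angle 6.070856340665987
top [567.54  89.01 114.  ] [581.95  65.12 114.  ] angle 6.043765867680457
top [565.87  87.81 125.  ] [580.13  64.18 125.  ] angle 6.043765867680457
shift [ 4.97 -0.01  3.61] turn [ 0.    0.01 -0.06]
```

```bash
python3 -m inch '[[[1,0,0],[0,0,0],1],[[2.4,0,0],[0,0,0],1],[[3.8,0,0],[0,0,0],1],[[4.7,0,0.3],[0,0,0],1],[[5,0,1],[0,0,0],1],[[5,0,1.9],[0,0,0],1],[[5,0,2.7],[0,0,0],1],[[5,0,3.3],[0,0,0],1],[[5,0,3.6],[0,0,0],1],[[5,0,3.6],[0,0,0],1]]'
python3 -m inch '[[[0,0,0],[0,0,0],0.9],[[0,0,0],[0,0,0],0.7],[[0,0,0],[0,0,0],0.65],[[0,0,0],[0,0,0],0.5],[[0,0,0],[0,0,0],0.3],[[0,0,0],[0,0,0],0.3],[[0,0,0],[0,0,0],0.3],[[0,0,0],[0,0,0],0.3],[[0,0,0],[0,0,0],0.3],[[0,0,0],[0,0,0],0.3]]'
python3 -m inch '[[[0,0,0.08],[0,0,0],0.3],[[0,0,0.16],[0,0,0],0.3],[[0,0,0.24],[0,0,0],0.3],[[0,0,0.32],[0,0,0],0.3],[[0,0,0.4],[0,0,0],0.3],[[0,0,0.45],[0,0,0],0.3],[[0,0,0.48],[0,0,0],0.3],[[0,0,0.48],[0,0,0],0.3],[[0,0,0.48],[0,0,0],0.3],[[0,0,0.48],[0,0,0],0.3]]'
```

```text
clock: 22.22
tool_pos: [563.4, 89.1, 93.2]
eef_rot: [-0.001, -0.119, 0.993, -0.0]
force: [0.5, -0.7, 0.6]
opening: 87.9
gripper_force: 0.0
clock: 23.05
tool_pos: [564.6, 89.5, 94.8]
eef_rot: [0.0, -0.119, 0.993, -0.0]
force: [0.8, -1.2, 2.1]
opening: 53.4
gripper_force: 30.0
clock: 23.88
tool_pos: [564.8, 89.5, 84.2]
eef_rot: [0.001, -0.119, 0.993, -0.0]
force: [-6.0, -0.5, 16.4]
opening: 53.5
gripper_force: 30.0
```

The collar bottomed at its starting height, with 16 N upward. Release, rise and check.

```bash
python3 -m inch '[[[0,0,0],[0,0,0],0.7],[[0,0,0],[0,0,0],0.8],[[0,0,0],[0,0,0],0.95],[[0,0,0],[0,0,0],1],[[0,0,0],[0,0,0],1],[[0,0,-0.4],[0,0,0],1],[[0,0,-1],[0,0,0],1],[[0,0,-2],[0,0,0],1],[[0,0,-3.2],[0,0,0],1],[[0,0,-4],[0,0,0],1]]'
python3 -m inch '[[[-1,0,0],[0,0,0],1],[[-2.4,0,0],[0,0,0],1],[[-3.8,0,0],[0,0,0],1],[[-4.6,0,0],[0,0,0],1],[[-5,0,0],[0,0,0],1],[[-5,0,0],[0,0,0],1],[[-5,0,0],[0,0,0],1],[[-5,0,0],[0,0,0],1],[[-5,0,0],[0,0,0],1],[[-5,0,0],[0,0,0],1]]'
python3 - <<'E'
from h import *
m=optics.camera_model("wrist"); T=optics.camera_model("top")
im=optics.snapshot("wrist"); im2=optics.snapshot("top")
V={}
for n,i,mm,box in[("wrist",im,m,(240,0,420,140)),("top",im2,T,(250,170,300,235))]:
    x0,y0,x1,y1=box
    for c,s,r in blobs(i[y0:y1,x0:x1].copy(),(0,110,90),(8,255,255),6):
        pts=cv2.boxPoints(r)+[x0,y0]; l=sorted(pts.tolist(),key=lambda p:p[0]); a,b=np.mean(l[:2],0),np.mean(l[2:],0)
        if n=="wrist":a,b=b,a
        p,q=plane(mm,*a,114,n),plane(mm,*b,114,n); d=q-p; print(n,s,p,q,(86.15-np.degrees(np.arctan2(d[1],d[0])))%360/24); V[n]=(c+[x0,y0])
if len(V)==2: print(tri([ray(m,*V["wrist"],"wrist"),ray(T,*V["top"],"top")]))
out=np.zeros((600,640,3),np.uint8); out[:300]=im[:300]
b=cv2.resize(im2[165:280,235:345],None,fx=2.6,fy=2.6); out[300:599,:286]=b
c=cv2.resize(im2[165:280,340:480],None,fx=2.5,fy=2.5); out[300:300+c.shape[0],288:638]=c[:,:350]
cv2.imwrite("pics/w6.png",out[:,:,::-1])
E
```

```text
clock: 24.72
tool_pos: [565.1, 89.6, 185.7]
eef_rot: [0.001, -0.119, 0.993, 0.0]
force: [1.6, 0.8, -0.4]
opening: 87.2
gripper_force: 0.0
clock: 25.55
tool_pos: [685.2, 119.0, 183.3]
eef_rot: [0.0, -0.119, 0.993, 0.0]
force: [-0.1, 0.8, 1.0]
opening: 87.6
gripper_force: 0.0
wrist [ 41  42  36  16 144] [565.95  87.81 114.  ] [580.57  66.42 114.  ] 5.908138709077214
top [24 25  9  6 16] [566.79  87.67 114.  ] [580.26  65.57 114.  ] 6.0326159311663154
(array([573.71,  76.64, 112.75]), [np.float64(0.037548584593176615), np.float64(0.037548584593138645)])
```

View pics/w6.png

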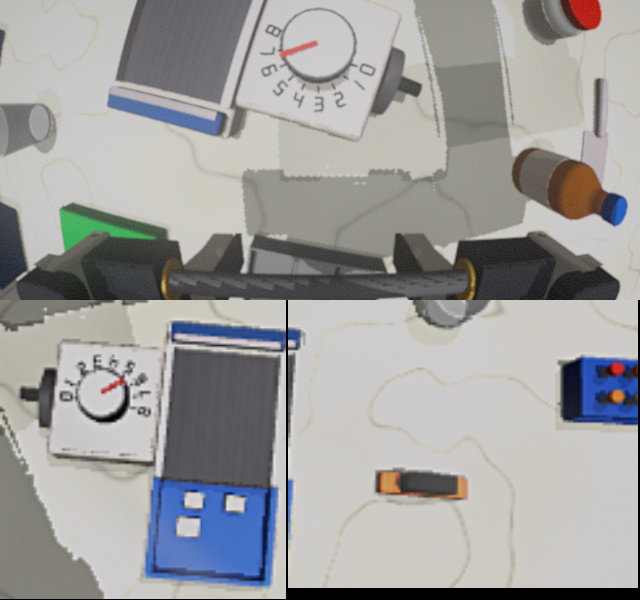

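The collar mark reads 6 at about 113 mm, so it is fully down. The three wax pieces are in the tray and the scraper stands clear on the bench at (420,484).

```bash
python3 -c "
from bench import job
print(job.job_done())"
```

```text
the job is handed in; nothing more can be done
None
```

I handed the job in at about 26 s. In the last images all three offcuts are in the catch tray, the scraper stands on the bench clear of the trimmer, and the collar is at 6 and pushed fully down; the hand-in returned no verdict.

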